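Hang the slide rack on the sprung lift hook to drain

TASK

Take the sprung lift hook by its orange T-handle, pull it down and catch the slide rack's bail with it, then let it rise gently and carry the rack out of the glass dish and over to the blue drip tray. Leave the rack hanging still on the fully risen hook, level and over the middle of the tray, and let go. Do not touch the rack with the robot, and do not shift or knock over the glassware and other things standing about.

Things in the scene. Friction and masses are not known exactly. Their poses are not given: they have to be found in the camera images.
- hook: Sprung steel lift hook at the end of the boom: upright 10 mm rod on the body's z axis (always vertical), orange T-handle on top, J-hook below. Origin: on the rod's axis, level with the J's inside bottom where a hung bar rests; 165 mm over the table when fully risen. It moves freely with the hand: boom swings, boom slides in and out, handle swivels the hook, and it pulls down against a spring.
- seat (a point): Where the middle of a hung bar lies in the J: 12.5 mm along the hook's +x from its origin, 3 mm up. The J is open at the top: from the rod it runs along the hook's +x; 15 mm clear gap between rod and tip (x = 5 to 20 mm); lowest point 10 mm below the hook's origin; tip (10 mm wire at x = 25 mm) ends 20 mm above the origin.
- handle (a point): Centre of the orange T-handle bar: 56 mm long along the hook's x, 14 mm thick (y), 14 mm tall, 175 mm above the hook's origin, so 340 mm over the table when risen. The blue sleeve on the boom's end, round the rod (28 mm across), reaches 216 mm over the table. All loose things are 150 mm or less in height.
- plunger (a joint): How far the hook is pulled down, in m: 0 fully risen, 0.098 at the stop. The spring pulls up with about 6 N when risen and 10 N at the stop, enough to carry the rack right up; let go while down, it shoots up.
- sleeve (a point): Middle of the blue sleeve on the boom's end, on the rod's axis, 205 mm over the table. The boom is a level 18 mm tube, underside 196 mm over the table, in a heavy blue head (72 mm across, top 235 mm over the table) on a fixed column beyond the far side of the work. It swings +-1.3 rad about the column from pointing roughly at the robot and slides out till the hook's rod is 0.20 to 0.56 m from the column, with light friction (under 1 N); it stays where it is left.
- rack: Slide rack, loose, about 0.15 to 0.31 kg: steel end plates and glass slides, 56 (x) x 70 (y) x 42 mm tall, with a dark wire bail (6 mm wire, in the rack's y-z plane) arching over it. Origin: centre of the underside; z up. Starts standing in the glass dish.
- bar (a point): Middle of the top of the bail, on the wire's axis: 104 mm above the rack's origin. The top bar is level for 20 mm along the rack's y, then slopes down to legs 66 mm apart (88 mm above the rack's underside). Below it is free down to the slides at 42 mm. The rack hangs from here.
- dish: Fixed open glass dish 100 (x) x 104 (y) x 34 mm tall, walls and floor 4 mm; origin centre of the underside.
- tray: Fixed open blue drip tray 130 (x) x 120 (y) x 18 mm tall; origin centre of the underside.
- flask: Bystander: amber conical flask, base 78 mm across, 132 mm tall, neck 34 mm across. Loose; origin at the centre of its underside.
- jar: Bystander: amber bottle with blue cap, 44 mm across, 105 mm tall. Loose; origin at the centre of its underside.
- beaker: Bystander: small glass beaker, 56 mm across, 85 mm tall. Loose; origin at the centre of its underside.
- vial0: Bystander: glass vial with orange cap, 27 mm across, 37 mm tall. Loose; origin at the centre of its underside.
- vial1: Bystander: glass vial with orange cap, 27 mm across, 37 mm tall. Loose; origin at the centre of its underside.
- petri: Bystander: white round culture dish with clear lid, 88 mm across, 15 mm tall. Loose; origin at the centre of its underside.
- wash: Bystander: white bottle with red cap, 60 mm across, 150 mm tall. Loose; origin at the centre of its underside.
- spatula: Bystander: thin steel laboratory spatula, 170 mm long, loose, lying flat on the table; its origin is the centre of its underside.
Mind the look-alikes: they are no part of the job. Of the things like the tray, leave any that is red; of the rest the smaller one is meant.

How it is judged:
On the way, in this order (a step that is already met when the one before it is completed fails the run):
1. the hook is pulled down at least 50 mm and its J is under the rack's bail, with the bar between rod and tip (seen along the hook's x) and within 20 mm of the bail's middle (value of joint plunger above 0.05 m and x of bar in the frame of hook between 0.003 and 0.022 m and y of bar in the frame of hook between -0.02 and 0.02 m and z of bar in the frame of hook above -0.002 m), for 0.1 s.
2. the rack hangs in the hook, which has risen fully (within 8 mm), clear of the dish (value of joint plunger below 0.008 m and height (world z) of rack above 0.045 m and x of bar in the frame of hook between 0.003 and 0.022 m and y of bar in the frame of hook between -0.02 and 0.02 m and z of bar in the frame of hook between -0.002 and 0.014 m), for 0.2 s.
At the end, for the whole second after the job is handed in: The rack hangs in the J by its bail (within 20 mm of the bail's middle), hook risen to within 8 mm, rack underside over 45 mm above the table, rack centre within 25 mm of the tray centre in plan, tilt under 0.25 rad, hanging still (under 0.05 m/s, 0.7 rad/s) (all of step 2 and horizontal distance between rack and tray below 0.025 m and angle between rack's own z axis and vertical below 0.25 rad and linear speed of rack below 0.05 m/s and angular speed of rack below 0.7 rad/s); the robot touches nothing.
It fails at once if the robot touches the rack (contact force between any of the fingers, the arm and rack above 0.3 N).
It fails at once if the hook flies up (faster than 0.4 m/s) (velocity of joint plunger below -0.4 m/s).
It fails at once if a bystander is shifted by more than 20 mm or knocked over (distance of any of flask, jar, beaker, vial0, vial1, petri, wash, spatula from where it was at the start of the episode above 0.02 m or angle between any of flask, jar, beaker, vial0, vial1, petri, wash's own z axis and vertical above 0.5 rad).
It also fails if it takes over 61 s, if anything falls off the work surface, if the arm or the gripper's body presses on something with over 40 N, if the wrist force passes 120 N, or if a joint passes its speed limit or range.

ROBOT

A 7-joint arm with a two-finger parallel gripper is mounted at the origin on the work surface. World frame = base frame: x ahead of the robot, y to its left, z up, the work surface at z = 0. Lengths are in m, angles in rad, forces in N, time in s.
With the tool pointing down it reaches from about 0.425 to 0.875 m from the base axis. Payload 4.7 kg.
Tool frame: the origin (TCP) lies at the very end of the fingers, on their centre line; the grasp point (between the pads) lies 19 mm behind it; z points along the fingers, y is the line along which they close (so a half turn about z gives the same grasp; the last joint's range is limited). The gripper opens to 87 mm and grips with 3 to 60 N. Pads are 19 mm wide; open, the fingers measure 117 mm over their backs; the gripper's body (75 mm by 190 mm) begins 51 mm behind the grasp point.
Start: joints at [1.332, 0.321, -0.07, 1.45, 0.023, 1.371, -0.057], TCP at [0.163, -0.629, 0.223] pointing down, gripper open.
Joint ranges: [-2.86, 2.86], [-0.3, 2.09], [-1.38, 1.24], [0.06, 2.45], [-1.56, 4.7], [0.09, 2.05], [-2.69, 2.69]. Speed limits (rad/s): [2.57, 2.57, 3.14, 3.14, 3.14, 3.14, 3.14].

INTERFACE

Orientations are given as a rotation vector (axis times angle).
In Python, from bench import ctrl gives the robot as it stands.
- The arm moves only by the tool jog_arm, never from a script. Its argument "commands" is a list of rows, each a list of 7 numbers: the opening, from 0 (shut) to 1 (fully open), then the shift along the world's x, y, z scaled (see below), then the turn, a rotation vector about the world's x, y, z scaled (see below). A call has exactly 5 rows; each row is the pose to reach, as a shift and turn from the pose commanded when the call began; what a row does not reach only later rows make up. The controller multiplies each number of a shift by 0.5 m and each number of a turn by 30 degrees. A row lasts 1/12 s, in which the tool goes at most 41.7 mm and 7.16 degrees, less where a joint would pass 70% of its speed; a pose out of reach is approached as far as the arm can. A call with a number of a shift or a turn outside -1 to 1 is refused whole. A call with a gripper value outside its range is refused whole. The fingers move at their own pace and stop on an object; "grip_force" is the grip in N (left out, the last holds). Time passes only in rows, so rows that repeat a pose let the fingers close, or fill a call up. It gives the time, the measured TCP pose, the force, the opening and the grip force at its end, in the units of the state.
- ctrl.get_state(): the state, without advancing time (a new reading comes with each control period).
- ctrl.get_image(name): name is "scene" or "top" or "wrist"; returns a dict with "frame" (384x512x3 uint8, red, green, blue), "vfov" (degrees; the focal length in pixels is half the picture's height over the tangent of half this angle, whatever the lens; pixels are square), "cx", "cy" (the principal point, pixels), "distortion" ([k1, k2, p1, p2, k3] as OpenCV has them; the pictures are not rectified), "camera_from_world" (4x4, takes a point from world to camera coordinates); the wrist camera has in their place "mount" (4x4, takes a point from camera to tool coordinates, whose origin is the TCP and whose axes are the flange's). Camera axes: x right, y down, z forward; pixel columns grow to the right and rows downward; lengths in m; the calibration is good to about 2 mm. A picture is of the moment at which its call begins: read the wrist's pose just before it. There is no depth.
- ctrl.close_job(): hands the job in; it is judged then, once.
The state is a dict: "time": time; "joint_positions": joint angles; "qd": joint speeds; "joint_torque": joint torques, N m; "position": TCP position; "tool_rot": TCP orientation; "ft_force": force on the tool from outside, world axes, zero at the start; "torque": the same for the moment, N m; "grip_width": opening from 0.0 (shut) to 1.0 (fully open); "grip_force": force on a finger pad.
Only numpy, scipy, OpenCV 4.12 (cv2) and the standard library are available. Lean on these libraries where they do the work, as an engineer would, in place of code of your own. Each camera call takes 0.05 s, during which the arm holds its last target. There are 200 camera calls.

## Working session

There is one attempt and no reset: what is moved stays moved. The work goes in short steps, Python scripts to look and compute and a tool call to move; the robot and the scene stay as the last step left them, time stands still between calls to the robot, and variables do not carry over. Pictures are saved under pics/ and viewed, at most 10 in all, crops included, and the job is handed in when it is done.

Besides the shell and the picture viewer there is one more tool, called after "Call:" in YAML: its name, and indented under it one key for each argument. jog_arm: Moves the arm, as the interface text tells. Shifts and turns lie within -1 to 1; 1 stands for 0.5 m of shift or 30 degrees of turn. Its arguments: {"type":"object","properties":{"commands":{"type":"array","items":{"type":"array","items":{"type":"number","minimum":-1,"maximum":1}}},"grip_force":{"type":"number"}},"required":["commands"]}

```bash
mkdir -p pics
cat > h.py <<'E'
import numpy as np, cv2, pickle
from bench import ctrl
def grab(name,tag):
    s=ctrl.get_state(); im=ctrl.get_image(name); im['state']=s
    pickle.dump(im,open(f'pics/{tag}.pkl','wb')); return im
def load(tag): return pickle.load(open(f'pics/{tag}.pkl','rb'))
def save(im,fn,crop=None,scale=1.5):
    f=im['frame'][:,:,::-1]
    if crop: x0,y0,x1,y1=crop; f=f[y0:y1,x0:x1]
    cv2.imwrite(f'pics/{fn}.png',cv2.resize(f,None,fx=scale,fy=scale,interpolation=cv2.INTER_CUBIC))
def K(im):
    h=im['frame'].shape[0]; f=h/2/np.tan(np.radians(im['vfov'])/2)
    return np.array([[f,0,im['cx']],[0,f,im['cy']],[0,0,1]])
def cfw(im):
    if 'camera_from_world' in im: return np.array(im['camera_from_world'])
    T=np.eye(4); T[:3,:3]=cv2.Rodrigues(np.array(im['state']['tool_rot'],float))[0]; T[:3,3]=im['state']['position']
    return np.linalg.inv(T@np.array(im['mount']))
def ray(im,px):
    p=cv2.undistortPoints(np.array([[px]],float),K(im),np.array(im['distortion'],float))[0,0]
    T=np.linalg.inv(cfw(im)); return T[:3,3],T[:3,:3]@np.array([p[0],p[1],1])
def onz(im,px,z):
    o,d=ray(im,px); return o+d*(z-o[2])/d[2]
def proj(im,P):
    T=cfw(im); return cv2.projectPoints(np.array(P,float).reshape(-1,1,3),cv2.Rodrigues(T[:3,:3])[0],T[:3,3],K(im),np.array(im['distortion'],float))[0][:,0]
def tri(*obs):
    A=np.zeros((3,3));b=np.zeros(3)
    for im,px in obs:
        o,d=ray(im,px); d=d/np.linalg.norm(d); M=np.eye(3)-np.outer(d,d); A+=M;b+=M@o
    return np.linalg.solve(A,b)
E
python3 - <<'E'
from h import *
for n in('scene','top'):
    im=grab(n,n+'0'); save(im,n+'0',scale=1.56); print(n,np.linalg.inv(cfw(im))[:3,3].round(3),im['vfov'])
s=ctrl.get_state();print(s)
E
```

```text
scene [1.287 0.378 1.224] 47.05494966608213
top [ 0.353 -0.108  1.672] 46.70058674748639
{'time': 0.1, 'joint_positions': array([ 1.33207769,  0.32173885, -0.07012372,  1.45158941,  0.02261495,
        1.37078595, -0.05689205]), 'qd': array([-0.0002749 , -0.0009309 , -0.0016366 , -0.00177463,  0.00040761,
       -0.00048329, -0.00102393]), 'joint_torque': array([ 3.10073460e-07, -4.92571306e+01, -4.05708980e-01, -3.13401318e+01,
       -6.41828589e-02,  3.94514774e-02,  8.44199667e-05]), 'position': array([ 0.16243107, -0.62885256,  0.22155942]), 'tool_rot': array([-3.11481908e+00, -3.95974119e-01,  4.93625743e-04]), 'ft_force': array([-0.37351344,  0.8164441 , -0.8307669 ]), 'torque': array([ 0.03396813,  0.00759276, -0.02668528]), 'grip_force': 0.0, 'grip_width': 1.001885154212976}
```

View pics/scene0.png

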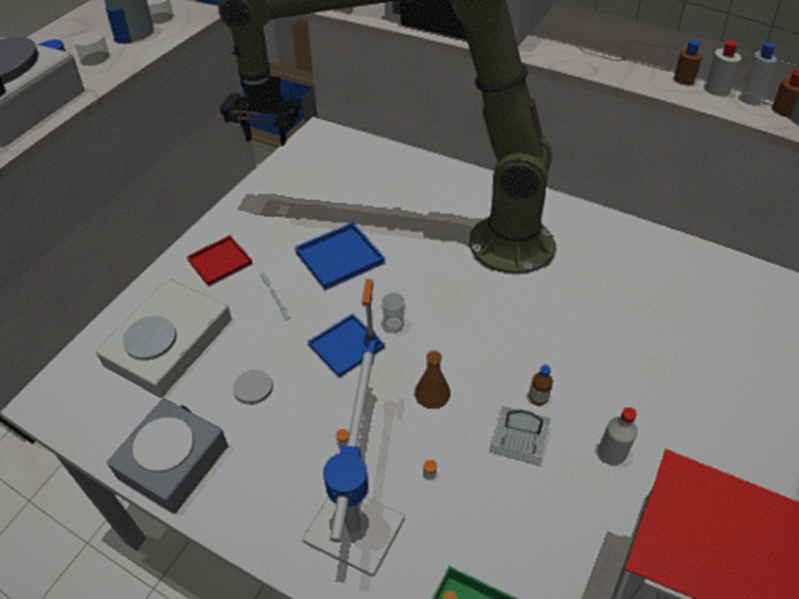

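View pics/top0.png

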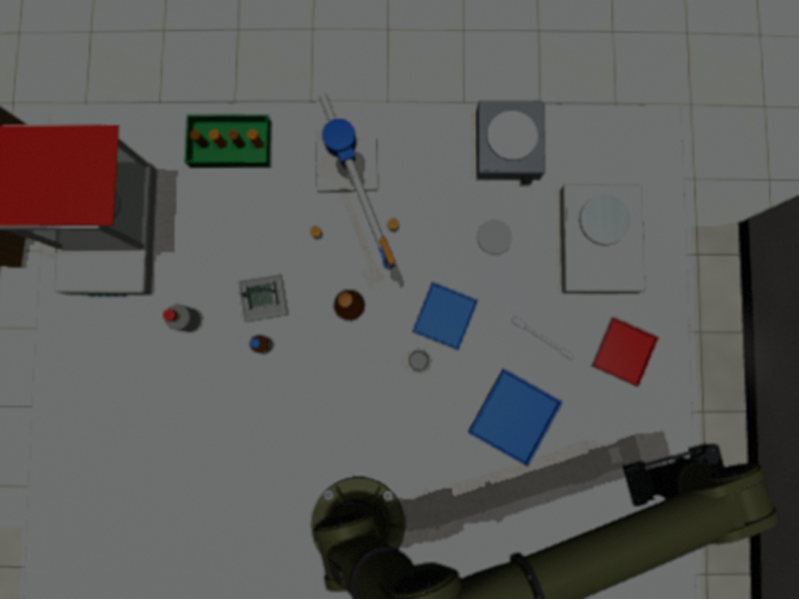

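Candidates (display px ÷1.56):
- Tray: small blue at top (445,316) is chosen. Large blue (515,417) and red (625,350) are look-alikes.
- Hook handle: orange bar at (386,250). The vial caps at (316,232) and (392,225) and the green box items are other orange things.
- Rack: in the dish at (264,298).

Next I check these in close crops.

Run:
```python
from h import *
for n,c in(('top0',(145,120,315,245)),('scene0',(190,170,360,300))):
    im=load(n); im['frame']=cv2.convertScaleAbs(im['frame'],alpha=1.6); save(im,n+'c',c,4.5)
```

```text
(no output)
```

View pics/top0c.png

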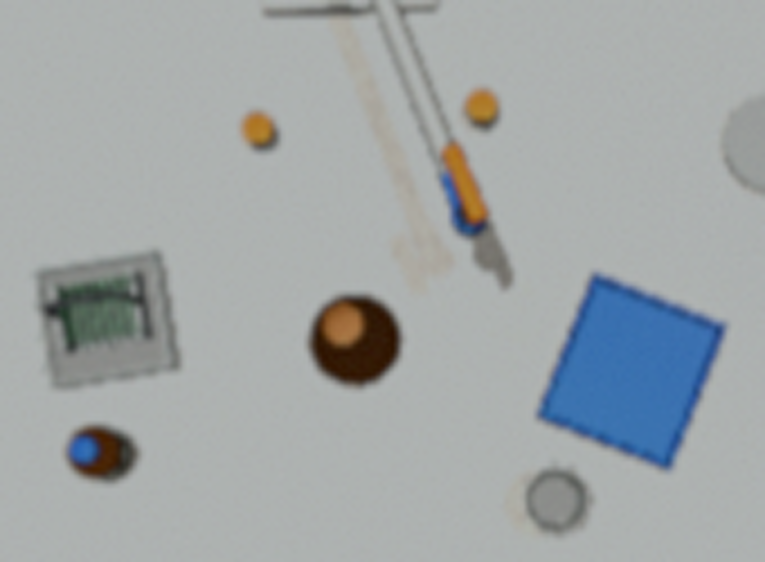

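View pics/scene0c.png

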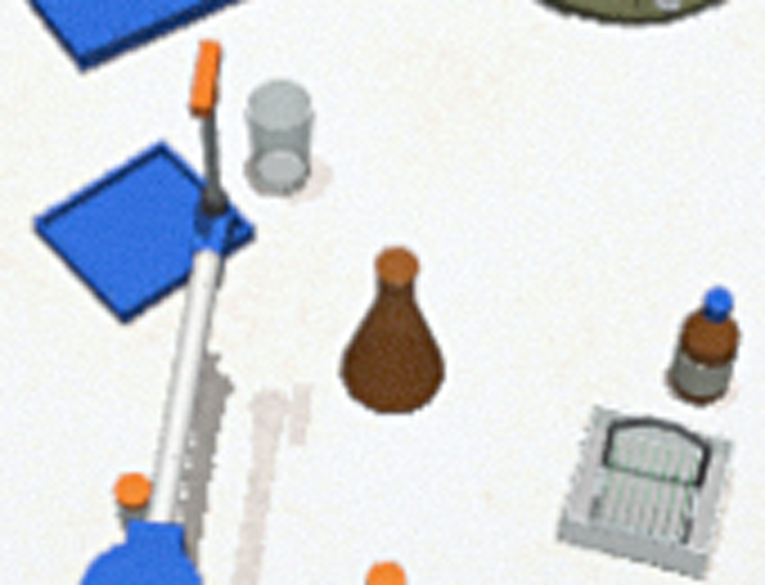

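```bash
cat >> h.py <<'E'
def T0(x,y): return ((x+.5)/4.5-.5+145,(y+.5)/4.5-.5+120)
def S0(x,y): return ((x+.5)/4.5-.5+190,(y+.5)/4.5-.5+170)
E
python3 - <<'E'
from h import *
t=load('top0');s=load('scene0')
def T(x,y,z): return onz(t,T0(x,y),z).round(4)[:2]
def S(x,y,z): return onz(s,S0(x,y),z).round(4)[:2]
print('handle ends top',T(453,145,.347),T(479,221,.347),'scene',S(208,43,.347),S(203,108,.347))
print('tri handle ctr',tri((t,T0(466,183)),(s,S0(205,76))))
print('tray top', [T(*p,.018) for p in((597,273),(725,324),(668,468),(540,416))],np.mean([T(*p,.018) for p in((597,273),(725,324),(668,468),(540,416))],0))
print('tray scene',[S(*p,.018) for p in((163,142),(38,222),(125,322),(253,233))],np.mean([S(*p,.018) for p in((163,142),(38,222),(125,322),(253,233))],0))
print('dish top',[T(*p,.034) for p in((38,270),(160,253),(180,368),(55,388))])
print('dish scene',[S(*p,.034) for p in((597,407),(733,440),(708,575-5),(560,535))])
print('bail legs top',T(68,295,.088+.004),T(140,275,.092),'mid', T(104,290,.108))
print('bail scene corners',S(610,428,.092),S(706,452,.092),'mid',S(658,420,.11))
print('flask',T(355,340,.0),'neck',T(343,324,.132),S(397,262,.132))
print('jar',T(85,450,.105),S(718,298,.1)); print('beaker',T(556,498,.05),S(280,105,.085))
print('vials',T(258,129,.037),T(482,107,.037))
f=lambda x,y,z:onz(t,((x+.5)/1.56-.5,(y+.5)/1.56-.5),z)[:2].round(3)
print('column',f(340,135,.235),'wash',f(170,315,.15),'sleeve px',T(463,215,.21), 'scene',S(210,205,.216))
E
```

```text
handle ends top [ 0.6169 -0.0654] [ 0.5653 -0.0833] scene [ 0.5728 -0.0816] [ 0.6208 -0.0573]
tri handle ctr [ 0.59210551 -0.07365621  0.33955319]
tray top [array([ 0.5748, -0.1757]), array([ 0.5327, -0.2823]), array([ 0.4129, -0.2347]), array([ 0.4553, -0.1288])] [ 0.493925 -0.205375]
tray scene [array([ 0.4182, -0.2306]), array([ 0.5353, -0.2746]), array([ 0.5853, -0.1637]), array([ 0.466 , -0.1204])] [ 0.5012   -0.197325]
dish top [array([0.5726, 0.2877]), array([0.5874, 0.1866]), array([0.4919, 0.1678]), array([0.4747, 0.2707])]
dish scene [array([0.5012, 0.1811]), array([0.4826, 0.278 ]), array([0.5882, 0.2997]), array([0.6092, 0.1995])]
bail legs top [0.5449 0.249 ] [0.5613 0.1917] mid [0.5471 0.2169]
bail scene corners [0.551  0.2051] [0.5391 0.27  ] mid [0.5421 0.234 ]
flask [0.5193 0.0266] neck [0.5186 0.0255] [0.5194 0.0275]
jar [0.4208 0.2292] [0.4205 0.2326]
beaker [ 0.387  -0.1417] [ 0.3914 -0.136 ]
vials [0.6914 0.1069] [ 0.7109 -0.0792]
column [0.861 0.032] wash [0.479 0.412] sleeve px [ 0.5917 -0.0688] scene [ 0.5935 -0.075 ]
```

Call:
jog_arm:
  commands:
    - [1,0.2,0.26,0.2,0,0,0]
    - [1,0.2,0.26,0.2,0,0,0]
    - [1,0.2,0.26,0.2,0,0,0]
    - [1,0.2,0.26,0.2,0,0,0]
    - [1,0.2,0.26,0.2,0,0,0]

```text
time: 0.52
position: [0.2661, -0.4964, 0.325]
tool_rot: [3.114, 0.403, 0.004]
ft_force: [1.3, -0.0, -0.1]
grip_width: 1.003
grip_force: 0.0
```

Call:
jog_arm:
  commands:
    - [1,0.22,0.28,0.18,0,0,0]
    - [1,0.22,0.28,0.18,0,0,0]
    - [1,0.22,0.28,0.18,0,0,0]
    - [1,0.22,0.28,0.18,0,0,0]
    - [1,0.22,0.28,0.18,0,0,0]

```text
time: 0.93
position: [0.3745, -0.3564, 0.4141]
tool_rot: [3.116, 0.4, 0.002]
ft_force: [0.3, 0.4, -0.0]
grip_width: 1.001
grip_force: 0.0
```

Call:
jog_arm:
  commands:
    - [1,0.22,0.32,0.06,0,0,0]
    - [1,0.22,0.32,0.06,0,0,0]
    - [1,0.22,0.32,0.06,0,0,0]
    - [1,0.22,0.32,0.06,0,0,0]
    - [1,0.22,0.32,0.06,0,0,0]

```text
time: 1.35
position: [0.4842, -0.1952, 0.4431]
tool_rot: [-3.115, -0.402, -0.002]
ft_force: [0.1, -0.3, 0.6]
grip_width: 1.001
grip_force: 0.0
```

Call:
jog_arm:
  commands:
    - [1,0.0,0,0,0,0,0]
    - [1,0,0,0,0,0,0]
    - [1,0,0,0,0,0,0]
    - [1,0,0,0,0,0,0]
    - [1,0,0,0,0,0,0]

```text
time: 1.77
position: [0.4817, -0.201, 0.4422]
tool_rot: [-3.117, -0.391, 0.001]
ft_force: [-0.4, -0.5, -0.8]
grip_width: 0.999
grip_force: 0.0
```

Run:
```python
from h import *
im=grab('wrist','w1'); im['frame']=cv2.convertScaleAbs(im['frame'],alpha=1.5); save(im,'w1',scale=1.56)
print(im['vfov'],im['mount'].round(3), im['state']['position'],im['state']['tool_rot'],im['state']['ft_force'])
```

```text
63.166508585922024 [[ 0.001 -0.962 -0.274  0.076]
 [ 1.     0.001  0.    -0.   ]
 [-0.    -0.274  0.962 -0.162]
 [ 0.     0.     0.     1.   ]] [ 0.48172145 -0.20098576  0.44216005] [-3.11707569e+00 -3.91236979e-01  1.42543148e-03] [-0.35520935 -0.48631143 -0.79874256]
```

View pics/w1.png

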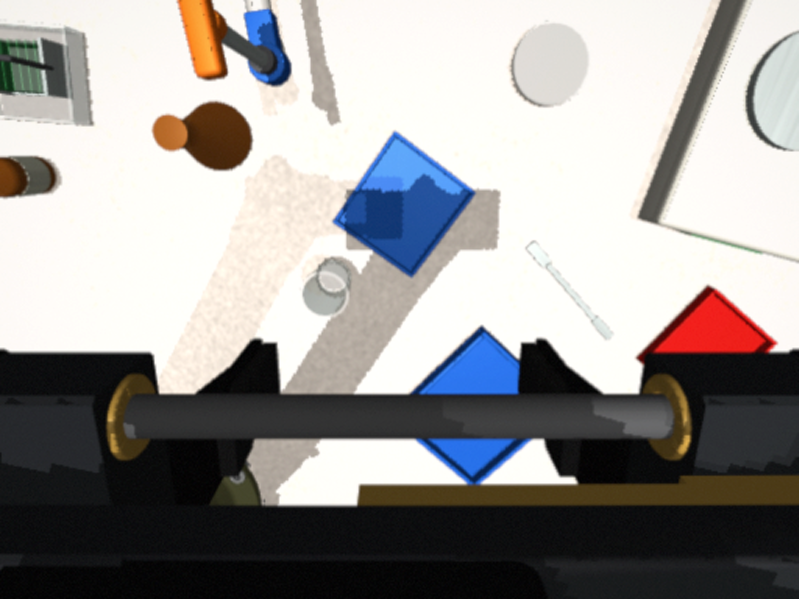

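The wrist view shows the small blue tray's corners at (395,133), (474,193), (412,276) and (335,220), the handle at about (204,38), and the rod entering the sleeve at (268,62).

Run:
```python
from h import *
w=load('w1'); f=lambda x,y:((x+.5)/1.56-.5,(y+.5)/1.56-.5)
P=[onz(w,f(*p),.018)[:2] for p in((395,133),(474,193),(412,276),(335,220))]
print('tray',np.round(P,4),np.mean(P,0))
t=load('top0');s=load('scene0')
print('flask',onz(w,f(222,136),.0)[:2],onz(w,f(170,131),.132)[:2])
print('beaker',onz(w,f(333,276),.085)[:2])
print('rack bar 3-view? wrist',onz(w,f(25,62),.108)[:2])
H=np.array([.592,-.0737])
for yaw in(21,201):
    d=np.array([np.cos(np.radians(yaw)),np.sin(np.radians(yaw))])
    Q=[[*(H+d*x),z] for x,z in((0,.165),(.0125,.155),(.03,.155),(.03,.185))]
    print(yaw,'w',((proj(w,Q)+.5)*1.56-.5).round(0).tolist(),'top',((proj(t,Q)-[145,120])*4.5).round(0).tolist(),'sc',((proj(s,Q)-[190,170])*4.5).round().tolist())
print('handle end w',onz(w,f(208,78),.333)[:2], 'handle w', ((proj(w,[[*H,.34],[*H,.216]])+.5)*1.56).round(0).tolist())
```

```text
tray [[ 0.5739 -0.1732]
 [ 0.5314 -0.2805]
 [ 0.4151 -0.2352]
 [ 0.4594 -0.1278]] [ 0.49493948 -0.20420456]
flask [0.5204932  0.02483933] [0.52065292 0.02696741]
beaker [ 0.40964125 -0.1450103 ]
rack bar 3-view? wrist [0.54708039 0.17772018]
21 w [[283.0, 74.0], [283.0, 60.0], [280.0, 37.0], [271.0, 28.0]] top [[469.0, 222.0], [464.0, 209.0], [456.0, 188.0], [455.0, 181.0]] sc [[214.0, 250.0], [212.0, 274.0], [208.0, 295.0], [206.0, 267.0]]
201 w [[283.0, 74.0], [289.0, 91.0], [292.0, 112.0], [284.0, 110.0]] top [[469.0, 222.0], [475.0, 240.0], [483.0, 261.0], [483.0, 255.0]] sc [[214.0, 250.0], [218.0, 245.0], [222.0, 225.0], [220.0, 197.0]]
handle end w [ 0.56635908 -0.07779274] handle w [[202.0, 19.0], [268.0, 63.0]]
```

Call:
jog_arm:
  commands:
    - [1,0.22,0.25,0,0,0,0.27]
    - [1,0.22,0.25,0,0,0,0.27]
    - [1,0.22,0.25,0,0,0,0.27]
    - [1,0.22,0.25,0,0,0,0.27]
    - [1,0.22,0.25,0,0,0,0.27]

```text
time: 2.23
position: [0.5955, -0.0662, 0.4402]
tool_rot: [-3.07, -0.631, -0.0]
ft_force: [-1.7, 1.2, -2.1]
grip_width: 1.001
grip_force: 0.0
```

Call:
jog_arm:
  commands:
    - [1,0,0,0,0,0,0]
    - [1,0,0,0,0,0,0]
    - [1,0,0,0,0,0,0]
    - [1,0,0,0,0,0,0]
    - [1,0,0,0,0,0,0]

```text
time: 2.65
position: [0.592, -0.076, 0.4431]
tool_rot: [3.08, 0.611, 0.001]
ft_force: [-0.4, -0.4, -0.1]
grip_width: 1.002
grip_force: 0.0
```

Run:
```python
from h import *
im=grab('wrist','w2'); im['frame']=cv2.convertScaleAbs(im['frame'],alpha=1.3); save(im,'w2',scale=1.56)
s=im['state'];print(s['position'],s['tool_rot'])
H=np.array([.592,-.0737]);d=np.array([np.cos(np.radians(22)),np.sin(np.radians(22))])
print(((proj(im,[[*(H+d*x),.347] for x in(-.028,0,.028)])+.5)*1.56).round(0).tolist(),((proj(im,[[.5448,.2335,.11],[.5455,.222,.108],[*H,.216]])+.5)*1.56).round(0).tolist())
```

```text
[ 0.59201155 -0.07599332  0.44309181] [3.08048207e+00 6.10529158e-01 6.24513447e-04]
[[394.0, 341.0], [395.0, 293.0], [395.0, 243.0]] [[89.0, 154.0], [101.0, 158.0], [396.0, 248.0]]
```

View pics/w2.png

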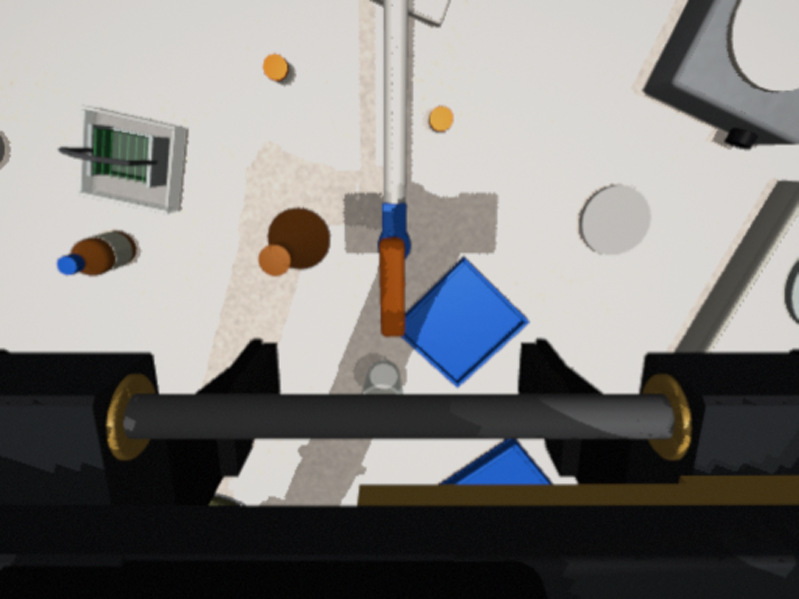

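The handle bar is centred at (393,290), aligned with the fingers. The bail runs from (62,151) to (155,162).

Run:
```python
from h import *
w=load('w2'); f=lambda x,y:((x+.5)/1.56-.5,(y+.5)/1.56-.5)
a,b=onz(w,f(62,151),.092)[:2],onz(w,f(155,161),.092)[:2]
print(a,b,(a+b)/2,np.linalg.norm(a-b),np.degrees(np.arctan2(*(a-b)[::-1])))
print(onz(w,f(108,157),.108)[:2])
D=[onz(w,f(*p),.034)[:2] for p in((84,106),(187,127),(180,212),(81,190))]
print(np.round(D,4),np.mean(D,0))
P=[onz(w,f(*p),.018)[:2] for p in((463,258),(528,322),(458,386),(403,322))]
print('tray',np.mean(P,0))
```

```text
[0.53284788 0.26875425] [0.55927599 0.17861814] [0.54606193 0.22368619] 0.09393063094610127 106.34125956883229
[0.54852467 0.2155655 ]
[[0.5751 0.2919]
 [0.597  0.1805]
 [0.5026 0.1623]
 [0.4835 0.275 ]] [0.53955023 0.22740287]
tray [ 0.4989312  -0.20437823]
```

Call:
jog_arm:
  commands:
    - [1,0,0,-0.238,0,0,0]
    - [1,0,0,-0.238,0,0,0]
    - [1,0,0,-0.238,0,0,0]
    - [1,0,0,-0.238,0,0,0]
    - [1,0,0,-0.238,0,0,0]

```text
time: 3.12
position: [0.5913, -0.0753, 0.3227]
tool_rot: [-3.081, -0.613, 0.005]
ft_force: [-0.1, 0.3, 0.9]
grip_width: 1.0
grip_force: 0.0
```

Call:
jog_arm:
  commands:
    - [0,0,0,0,0,0,0]
    - [0,0,0,0,0,0,0]
    - [0,0,0,0,0,0,0]
    - [0,0,0,0,0,0,0]
    - [0,0,0,0,0,0,0]
  grip_force: 45

```text
time: 3.53
position: [0.5932, -0.0743, 0.3249]
tool_rot: [3.08, 0.615, 0.003]
ft_force: [0.3, -0.6, 0.3]
grip_width: 0.706
grip_force: 0.0
```

Call:
jog_arm:
  commands:
    - [0,0,0,0,0,0,0]
    - [0,0,0,0,0,0,0]
    - [0,0,0,0,0,0,0]
    - [0,0,0,0,0,0,0]
    - [0,0,0,0,0,0,0]

```text
time: 3.95
position: [0.5925, -0.0744, 0.3235]
tool_rot: [-3.081, -0.615, 0.0]
ft_force: [0.1, 0.2, 0.4]
grip_width: 0.328
grip_force: 0.0
```

Call:
jog_arm:
  commands:
    - [0,0,0,0,0,0,0]
    - [0,0,0,0,0,0,0]
    - [0,0,0,0,0,0,0]
    - [0,0,0,0,0,0,0]
    - [0,0,0,0,0,0,0]

```text
time: 4.37
position: [0.5925, -0.0744, 0.3235]
tool_rot: [3.081, 0.615, -0.0]
ft_force: [-0.4, 0.1, -0.6]
grip_width: 0.161
grip_force: 45.0
```

Call:
jog_arm:
  commands:
    - [0,0,0,0,0,0,0]
    - [0,0,0,0,0,0,0]
    - [0,0,0,0,0,0,0]
    - [0,0,0,0,0,0,0]
    - [0,0,0,0,0,0,0]

```text
time: 4.78
position: [0.5925, -0.0744, 0.3235]
tool_rot: [3.081, 0.615, -0.0]
ft_force: [0.1, -0.3, -1.0]
grip_width: 0.157
grip_force: 45.0
```

Call:
jog_arm:
  commands:
    - [0,-0.02,0.06,0,0,0,-0.04]
    - [0,-0.04,0.12,0,0,0,-0.08]
    - [0,-0.06,0.18,0,0,0,-0.12]
    - [0,-0.08,0.24,0,0,0,-0.16]
    - [0,-0.1,0.3,0,0,0,-0.2]

```text
time: 5.2
position: [0.5422, 0.0766, 0.3235]
tool_rot: [3.109, 0.45, 0.001]
ft_force: [1.4, -0.6, -1.7]
grip_width: 0.158
grip_force: 45.0
```

Call:
jog_arm:
  commands:
    - [0,-0.02,0.06,0,0,0,-0.04]
    - [0,-0.04,0.12,0,0,0,-0.08]
    - [0,-0.06,0.18,0,0,0,-0.12]
    - [0,-0.08,0.24,0,0,0,-0.16]
    - [0,-0.1,0.3,0,0,0,-0.2]

```text
time: 5.62
position: [0.4923, 0.2263, 0.3235]
tool_rot: [3.127, 0.287, 0.002]
ft_force: [1.1, -0.3, -1.7]
grip_width: 0.158
grip_force: 45.0
```

Call:
jog_arm:
  commands:
    - [0,0,0,0,0,0,0]
    - [0,0,0,0,0,0,0]
    - [0,0,0,0,0,0,0]
    - [0,0,0,0,0,0,0]
    - [0,0,0,0,0,0,0]

```text
time: 6.03
position: [0.4932, 0.2243, 0.3235]
tool_rot: [3.128, 0.286, -0.0]
ft_force: [-0.7, 1.4, -0.9]
grip_width: 0.158
grip_force: 45.0
```

Run:
```python
from h import *
im=grab('wrist','w3'); im['frame']=cv2.convertScaleAbs(im['frame'],alpha=1.3); save(im,'w3',crop=(120,20,390,220),scale=2.9)
s=im['state'];print(s['position'],s['tool_rot'],s['ft_force'])
sc=grab('scene','s3');save(sc,'s3',crop=(270,190,390,300),scale=5)
```

```text
[0.49319775 0.22432812 0.32351337] [ 3.12824639e+00  2.86105078e-01 -1.95018002e-04] [-0.70407648  1.43253595 -0.85931829]
```

View pics/w3.png

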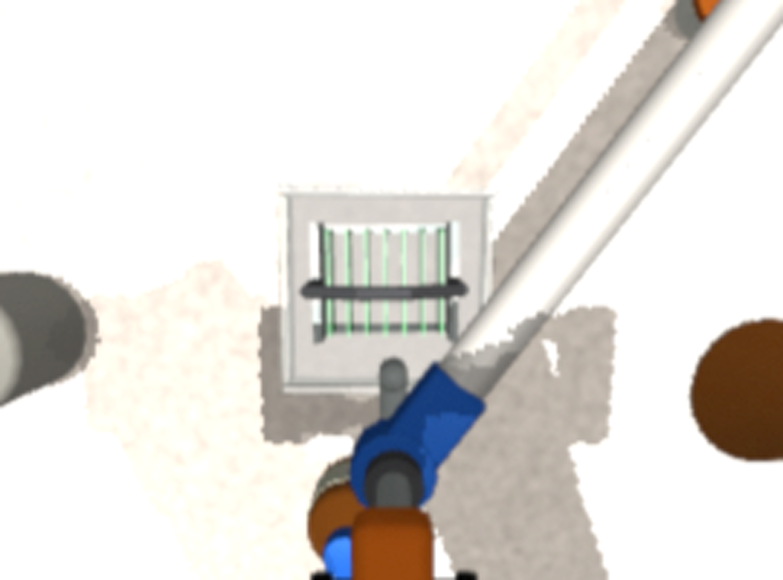

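View pics/s3.png

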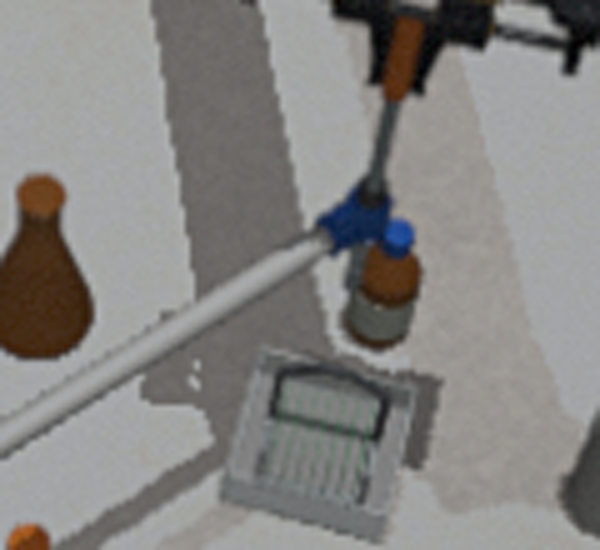

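The wrist view shows the J pointing at the bail with its tip at crop (393,370). The bail is square to the hook, from (302,290) to (467,289) with its middle at (384,290).

Run:
```python
from h import *
w=load('w3'); f=lambda x,y:((x+.5)/2.9-.5+120,(y+.5)/2.9-.5+20)
R=cv2.Rodrigues(np.array(w['state']['tool_rot']))[0]; p=np.array(w['state']['position'])
yaw=np.arctan2(R[1,0],R[0,0]); d=np.array([np.cos(yaw),np.sin(yaw)]); n=np.array([-d[1],d[0]])
print('yaw',np.degrees(yaw))
for nm,px,z in(('bar',(384,290),.109),('l',(304,290),.09),('r',(465,288),.09),('tip',(393,370),.185),('rodtop in sleeve',(391,485),.225)):
    q=onz(w,f(*px),z)[:2]; r=q-p[:2]; print(nm,q.round(4),'along',(r@d).round(4),'side',(r@n).round(4))
s=load('s3'); q=onz(s,((330+.5)/5-.5+270,(368+.5)/5-.5+190),.11)[:2]; r=q-p[:2]; print('scene bar',q,r@d,r@n)
q=tri((w,f(384,290)),(s,((330+.5)/5-.5+270,(368+.5)/5-.5+190)));print(q)
# end rotation about axis note
```

```text
yaw 10.45130804864605
bar [0.5418 0.2372] along 0.0501 side 0.0038
l [0.5342 0.2708] along 0.0488 side 0.0383
r [0.5476 0.2031] along 0.0497 side -0.0307
tip [0.5218 0.2298] along 0.0291 side 0.0001
rodtop in sleeve [0.4938 0.2252] along 0.0007 side 0.0007
scene bar [0.54331381 0.23370565] 0.05098569161278533 0.00013090616567969053
[0.54215752 0.23536036 0.10886014]
```

Call:
jog_arm:
  commands:
    - [0,0,0.005,-0.02,0,0,0]
    - [0,0,0.005,-0.04,0,0,0]
    - [0,0,0.005,-0.06,0,0,0]
    - [0,0,0.005,-0.08,0,0,0]
    - [0,0,0.005,-0.1,0,0,0]

```text
time: 6.55
position: [0.4943, 0.2282, 0.2753]
tool_rot: [-3.128, -0.288, -0.007]
ft_force: [-0.0, 0.5, 8.7]
grip_width: 0.161
grip_force: 45.0
```

Call:
jog_arm:
  commands:
    - [0,0,0,-0.02,0,0,0]
    - [0,0,0,-0.04,0,0,0]
    - [0,0,0,-0.06,0,0,0]
    - [0,0,0,-0.08,0,0,0]
    - [0,0,0,-0.084,0,0,0]

```text
time: 6.97
position: [0.4939, 0.228, 0.2324]
tool_rot: [-3.128, -0.288, -0.005]
ft_force: [0.5, -0.2, 10.0]
grip_width: 0.156
grip_force: 45.0
```

Run:
```python
from h import *
im=grab('wrist','w4'); im['frame']=cv2.convertScaleAbs(im['frame'],alpha=1.3); save(im,'w4',crop=(120,40,390,240),scale=2.9)
s=im['state'];print(s['position'],s['tool_rot'],s['ft_force'])
```

```text
[0.49389225 0.22795422 0.23237098] [-3.12809605 -0.2879223  -0.00463108] [ 0.45707832 -0.23418624  9.95506545]
```

View pics/w4.png

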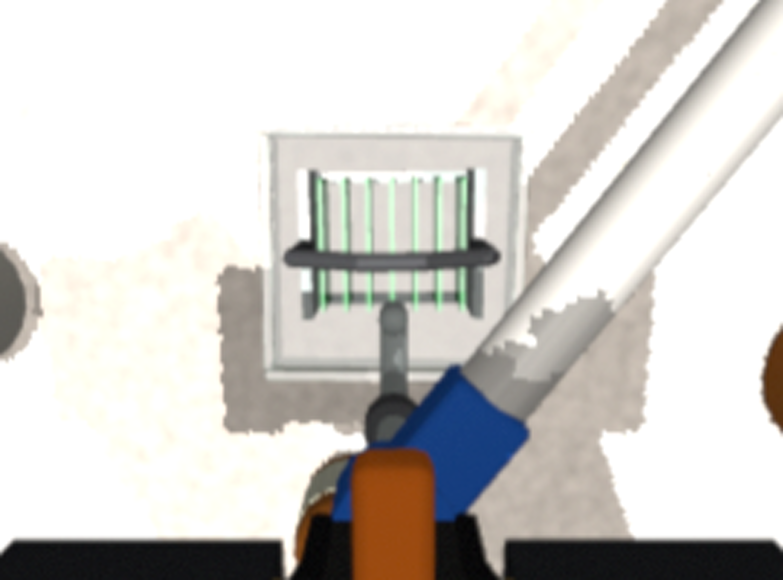

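The J is down with its tip at crop (393,318). The bail's middle is straight ahead at (391,258).

Run:
```python
from h import *
w=load('w4'); f=lambda x,y:((x+.5)/2.9-.5+120,(y+.5)/2.9-.5+40)
R=cv2.Rodrigues(np.array(w['state']['tool_rot']))[0]; p=np.array(w['state']['position'])
yaw=np.arctan2(R[1,0],R[0,0]); d=np.array([np.cos(yaw),np.sin(yaw)]); n=np.array([-d[1],d[0]])
for nm,px,z in(('bar',(391,258),.109),('l',(286,257),.09),('r',(498,257),.09),('tip',(393,318),.093)):
    q=onz(w,f(*px),z)[:2]; r=q-p[:2]; print(nm,q.round(4),'along',(r@d).round(4),'side',(r@n).round(4))
```

```text
bar [0.5417 0.2377] along 0.0488 side 0.0008
l [0.5339 0.2718] along 0.0473 side 0.0358
r [0.5468 0.2024] along 0.0474 side -0.0347
tip [0.5208 0.2331] along 0.0274 side 0.0002
```

Call:
jog_arm:
  commands:
    - [0,0.014,0.003,0,0,0,0]
    - [0,0.028,0.005,0,0,0,0]
    - [0,0.042,0.008,0,0,0,0]
    - [0,0.056,0.01,0,0,0,0]
    - [0,0.069,0.012,0,0,0,0]

```text
time: 7.43
position: [0.5291, 0.2346, 0.234]
tool_rot: [-3.127, -0.288, -0.007]
ft_force: [-1.4, 0.3, 10.0]
grip_width: 0.16
grip_force: 45.0
```

Call:
jog_arm:
  commands:
    - [0,0,0,0,0,0,0]
    - [0,0,0,0,0,0,0]
    - [0,0,0,0.008,0,0,0]
    - [0,0,0,0.016,0,0,0]
    - [0,0,0,0.024,0,0,0]

```text
time: 7.85
position: [0.529, 0.2342, 0.2461]
tool_rot: [-3.128, -0.288, -0.008]
ft_force: [0.2, 0.3, 8.4]
grip_width: 0.158
grip_force: 45.0
```

Run:
```python
from h import *
im=grab('wrist','w5'); im['frame']=cv2.convertScaleAbs(im['frame'],alpha=1.3); save(im,'w5',crop=(120,40,390,240),scale=2.9)
s=im['state'];print(s['position'],s['tool_rot'],s['ft_force'])
```

```text
[0.52904633 0.23418654 0.24613374] [-3.12767051 -0.28754796 -0.0078309 ] [0.24890139 0.25142127 8.37017339]
```

View pics/w5.png

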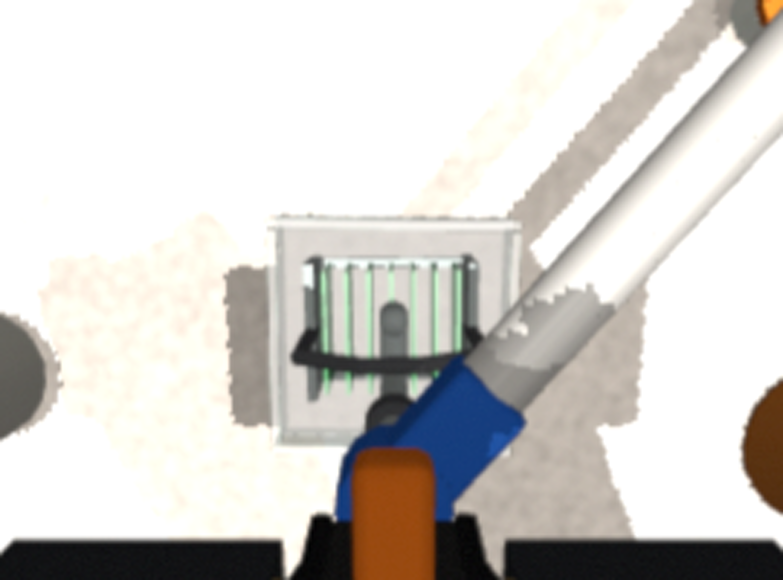

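The bar lies between the rod and the tip (tip (393,318), bar (391,360)), so I raise the hook gently.

Call:
jog_arm:
  commands:
    - [0,0,0,0.007,0,0,0]
    - [0,0,0,0.014,0,0,0]
    - [0,0,0,0.021,0,0,0]
    - [0,0,0,0.028,0,0,0]
    - [0,0,0,0.035,0,0,0]

```text
time: 8.32
position: [0.5289, 0.2341, 0.2636]
tool_rot: [-3.128, -0.287, -0.008]
ft_force: [0.1, 0.3, 7.5]
grip_width: 0.159
grip_force: 45.0
```

Call:
jog_arm:
  commands:
    - [0,0,0,0.008,0,0,0]
    - [0,0,0,0.016,0,0,0]
    - [0,0,0,0.024,0,0,0]
    - [0,0,0,0.032,0,0,0]
    - [0,0,0,0.04,0,0,0]

```text
time: 8.73
position: [0.5283, 0.2338, 0.2825]
tool_rot: [-3.128, -0.288, -0.005]
ft_force: [0.3, -0.3, 5.3]
grip_width: 0.161
grip_force: 45.0
```

Call:
jog_arm:
  commands:
    - [0,0,0,0.009,0,0,0]
    - [0,0,0,0.018,0,0,0]
    - [0,0,0,0.027,0,0,0]
    - [0,0,0,0.036,0,0,0]
    - [0,0,0,0.044,0,0,0]

```text
time: 9.15
position: [0.5271, 0.2341, 0.3035]
tool_rot: [3.128, 0.29, 0.0]
ft_force: [0.5, -0.7, 3.7]
grip_width: 0.159
grip_force: 45.0
```

Call:
jog_arm:
  commands:
    - [0,0,0,0.008,0,0,0]
    - [0,0,0,0.016,0,0,0]
    - [0,0,0,0.024,0,0,0]
    - [0,0,0,0.03,0,0,0]
    - [0,0,0,0.036,0,0,0]

```text
time: 9.57
position: [0.527, 0.2341, 0.3213]
tool_rot: [3.128, 0.29, -0.0]
ft_force: [0.9, -0.1, 2.3]
grip_width: 0.154
grip_force: 45.0
```

Call:
jog_arm:
  commands:
    - [0,0,0,0.001,0,0,0]
    - [0,0,0,0.002,0,0,0]
    - [0,0,0,0.002,0,0,0]
    - [0,0,0,0.002,0,0,0]
    - [0,0,0,0.002,0,0,0]

```text
time: 9.98
position: [0.527, 0.2341, 0.3219]
tool_rot: [3.128, 0.29, -0.0]
ft_force: [0.3, -0.3, 3.2]
grip_width: 0.156
grip_force: 45.0
```

Run:
```python
from h import *
im=grab('scene','s6'); im['frame']=cv2.convertScaleAbs(im['frame'],alpha=1.3); save(im,'s6',crop=(220,170,380,290),scale=5)
print(ctrl.get_state()['ft_force'])
```

```text
[0.60828381 0.88791167 3.74462089]
```

View pics/s6.png

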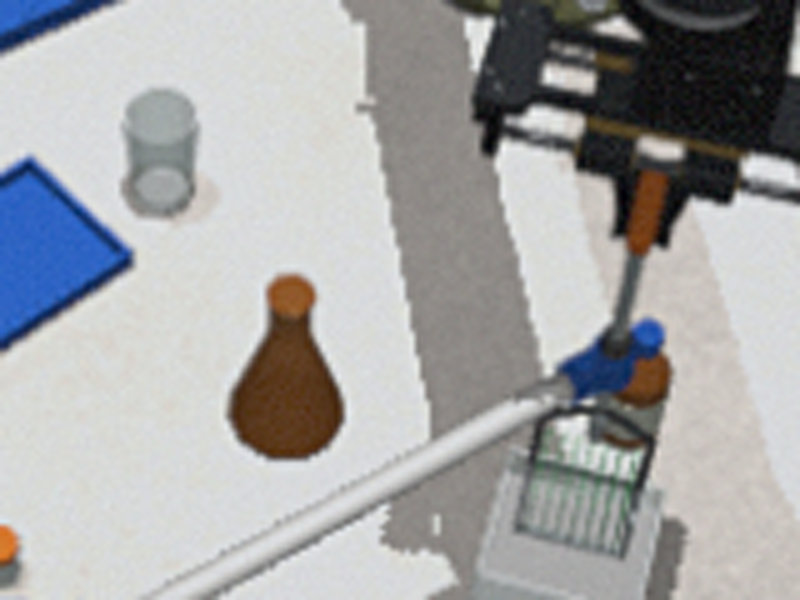

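The rack hangs in the J clear of the dish. I carry it round the column side of the flask.

Call:
jog_arm:
  commands:
    - [0,0.006,-0.007,0.001,0,0,0]
    - [0,0.016,-0.02,0.002,0,0,0]
    - [0,0.03,-0.035,0.003,0,0,0]
    - [0,0.044,-0.052,0.003,0,0,0]
    - [0,0.059,-0.069,0.003,0,0,0]

```text
time: 10.45
position: [0.5574, 0.1982, 0.3234]
tool_rot: [3.128, 0.288, -0.001]
ft_force: [-2.6, 0.1, 2.9]
grip_width: 0.158
grip_force: 45.0
```

Call:
jog_arm:
  commands:
    - [0,0.012,-0.014,0,0,0,0]
    - [0,0.024,-0.028,0,0,0,0]
    - [0,0.036,-0.042,0,0,0,0]
    - [0,0.048,-0.056,0,0,0,0]
    - [0,0.06,-0.07,0,0,0,0]

```text
time: 10.87
position: [0.587, 0.1641, 0.3235]
tool_rot: [-3.128, -0.29, 0.001]
ft_force: [-0.6, 0.9, 2.1]
grip_width: 0.156
grip_force: 45.0
```

Call:
jog_arm:
  commands:
    - [0,0.012,-0.014,0,0,0,0]
    - [0,0.024,-0.028,0,0,0,0]
    - [0,0.036,-0.042,0,0,0,0]
    - [0,0.048,-0.056,0,0,0,0]
    - [0,0.058,-0.072,0,0,0,0]

```text
time: 11.28
position: [0.6162, 0.128, 0.3235]
tool_rot: [-3.128, -0.29, 0.0]
ft_force: [-0.9, 0.9, 1.6]
grip_width: 0.154
grip_force: 45.0
```

Call:
jog_arm:
  commands:
    - [0,0.006,-0.018,0,0,0,0]
    - [0,0.01,-0.037,0,0,0,0]
    - [0,0.012,-0.057,0,0,0,0]
    - [0,0.014,-0.078,0,0,0,0]
    - [0,0.015,-0.1,0,0,0,0]

```text
time: 11.7
position: [0.623, 0.0774, 0.3235]
tool_rot: [3.128, 0.29, -0.0]
ft_force: [-0.0, -0.3, 1.9]
grip_width: 0.16
grip_force: 45.0
```

Call:
jog_arm:
  commands:
    - [0,0.001,-0.022,0,0,0,0]
    - [0,0.002,-0.044,0,0,0,0]
    - [0,0.003,-0.066,0,0,0,0]
    - [0,0.004,-0.088,0,0,0,0]
    - [0,0.004,-0.11,0,0,0,0]

```text
time: 12.12
position: [0.6251, 0.0224, 0.3235]
tool_rot: [3.128, 0.29, 0.0]
ft_force: [0.8, 0.5, 1.3]
grip_width: 0.151
grip_force: 45.0
```

Call:
jog_arm:
  commands:
    - [0,-0.003,-0.022,0,0,0,0]
    - [0,-0.007,-0.044,0,0,0,0]
    - [0,-0.012,-0.066,0,0,0,0]
    - [0,-0.018,-0.088,0,0,0,0]
    - [0,-0.025,-0.11,0,0,0,0]

```text
time: 12.53
position: [0.6122, -0.0323, 0.3235]
tool_rot: [-3.128, -0.29, 0.0]
ft_force: [0.4, 0.5, 0.1]
grip_width: 0.159
grip_force: 45.0
```

Call:
jog_arm:
  commands:
    - [0,-0.008,-0.022,0,0,0,0]
    - [0,-0.016,-0.043,0,0,0,0]
    - [0,-0.026,-0.063,0,0,0,0]
    - [0,-0.037,-0.082,0,0,0,0]
    - [0,-0.05,-0.1,0,0,0,0]

```text
time: 12.95
position: [0.587, -0.0824, 0.3235]
tool_rot: [3.128, 0.29, -0.0]
ft_force: [0.6, 0.5, -0.6]
grip_width: 0.161
grip_force: 45.0
```

Call:
jog_arm:
  commands:
    - [0,-0.015,-0.018,0,0,0,0]
    - [0,-0.03,-0.036,0,0,0,0]
    - [0,-0.045,-0.054,0,0,0,0]
    - [0,-0.06,-0.072,0,0,0,0]
    - [0,-0.075,-0.09,0,0,0,0]

```text
time: 13.37
position: [0.5491, -0.1271, 0.3235]
tool_rot: [3.128, 0.29, -0.001]
ft_force: [0.9, 0.5, 0.2]
grip_width: 0.156
grip_force: 45.0
```

Call:
jog_arm:
  commands:
    - [0,-0.015,-0.018,0,0,0,0]
    - [0,-0.03,-0.036,0,0,0,0]
    - [0,-0.045,-0.054,0,0,0,0]
    - [0,-0.059,-0.07,0,0,0,0]
    - [0,-0.072,-0.086,0,0,0,0]

```text
time: 13.78
position: [0.5131, -0.1701, 0.3235]
tool_rot: [-3.128, -0.29, 0.001]
ft_force: [1.7, 0.9, -1.1]
grip_width: 0.165
grip_force: 45.0
```

Call:
jog_arm:
  commands:
    - [0,-0.013,-0.016,0,0,0,0]
    - [0,-0.026,-0.031,0,0,0,0]
    - [0,-0.038,-0.046,0,0,0,0]
    - [0,-0.049,-0.059,0,0,0,0]
    - [0,-0.059,-0.072,0,0,0,0]

```text
time: 14.2
position: [0.4839, -0.206, 0.3235]
tool_rot: [-3.128, -0.29, 0.0]
ft_force: [0.5, 0.3, -1.9]
grip_width: 0.16
grip_force: 45.0
```

Call:
jog_arm:
  commands:
    - [0,0,0,0,0,0,0]
    - [0,0,0,0,0,0,0]
    - [0,0,0,0,0,0,0]
    - [0,0,0,0,0,0,0]
    - [0,0,0,0,0,0,0]

```text
time: 14.62
position: [0.4848, -0.2048, 0.3235]
tool_rot: [-3.128, -0.291, 0.0]
ft_force: [-0.6, 0.0, -2.5]
grip_width: 0.157
grip_force: 45.0
```

Call:
jog_arm:
  commands:
    - [0,0,0,0,0,0,0]
    - [0,0,0,0,0,0,0]
    - [0,0,0,0,0,0,0]
    - [0,0,0,0,0,0,0]
    - [0,0,0,0,0,0,0]

```text
time: 15.03
position: [0.4847, -0.2051, 0.3235]
tool_rot: [-3.128, -0.29, -0.0]
ft_force: [1.1, 0.1, -2.7]
grip_width: 0.154
grip_force: 45.0
```

Call:
jog_arm:
  commands:
    - [0,0,0,0,0,0,0]
    - [0,0,0,0,0,0,0]
    - [0,0,0,0,0,0,0]
    - [0,0,0,0,0,0,0]
    - [0,0,0,0,0,0,0]

```text
time: 15.45
position: [0.4845, -0.2054, 0.3235]
tool_rot: [3.128, 0.29, -0.0]
ft_force: [0.6, -0.7, -3.7]
grip_width: 0.16
grip_force: 45.0
```

Call:
jog_arm:
  commands:
    - [0,0,0,0,0,0,0]
    - [0,0,0,0,0,0,0]
    - [0,0,0,0,0,0,0]
    - [0,0,0,0,0,0,0]
    - [0,0,0,0,0,0,0]

```text
time: 15.87
position: [0.4845, -0.2054, 0.3235]
tool_rot: [3.128, 0.29, -0.0]
ft_force: [0.2, 1.2, -4.3]
grip_width: 0.16
grip_force: 45.0
```

Call:
jog_arm:
  commands:
    - [0,0,0,-0.002,0,0,0]
    - [0,0,0,-0.002,0,0,0]
    - [0,0,0,-0.002,0,0,0]
    - [0,0,0,-0.002,0,0,0]
    - [0,0,0,-0.002,0,0,0]
  grip_force: 20

```text
time: 16.28
position: [0.4848, -0.2056, 0.3233]
tool_rot: [3.127, 0.289, 0.001]
ft_force: [-0.5, -0.6, 2.5]
grip_width: 0.161
grip_force: 20.0
```

Call:
jog_arm:
  commands:
    - [0,0,0,0,0,0,0]
    - [0,0,0,0,0,0,0]
    - [0,0,0,0,0,0,0]
    - [0,0,0,0,0,0,0]
    - [0,0,0,0,0,0,0]

```text
time: 16.7
position: [0.4847, -0.2054, 0.3228]
tool_rot: [3.128, 0.29, 0.0]
ft_force: [0.4, 0.0, 3.6]
grip_width: 0.156
grip_force: 20.0
```

Call:
jog_arm:
  commands:
    - [0.6,0,0,0,0,0,0]
    - [0.6,0,0,0,0,0,0]
    - [0.6,0,0,0,0,0,0]
    - [0.6,0,0,0,0,0,0]
    - [0.6,0,0,0,0,0,0]

```text
time: 17.12
position: [0.4844, -0.2052, 0.3221]
tool_rot: [-3.128, -0.29, 0.001]
ft_force: [-0.6, -0.3, 0.3]
grip_width: 0.456
grip_force: 0.0
```

Call:
jog_arm:
  commands:
    - [0.8,0,0,0,0,0,0]
    - [0.8,0,0,0,0,0,0]
    - [0.8,0,0,0,0,0,0]
    - [0.8,0,0,0,0,0,0]
    - [0.8,0,0,0,0,0,0]

```text
time: 17.53
position: [0.4846, -0.2054, 0.3226]
tool_rot: [3.128, 0.29, 0.0]
ft_force: [-0.5, 0.1, -0.4]
grip_width: 0.779
grip_force: 0.0
```

Now up and clear, away from the boom.

Call:
jog_arm:
  commands:
    - [0.8,0,0,0.05,0,0,0]
    - [0.8,0,0,0.1,0,0,0]
    - [0.8,0,0,0.15,0,0,0]
    - [0.8,0,0,0.2,0,0,0]
    - [0.8,0,0,0.25,0,0,0]

```text
time: 17.95
position: [0.4844, -0.2053, 0.4489]
tool_rot: [3.128, 0.29, 0.0]
ft_force: [0.9, 0.4, 0.3]
grip_width: 0.799
grip_force: 0.0
```

Call:
jog_arm:
  commands:
    - [0.8,-0.02,-0.3,0,0,0,0]
    - [0.8,-0.02,-0.3,0,0,0,0]
    - [0.8,-0.02,-0.3,0,0,0,0]
    - [0.8,-0.02,-0.3,0,0,0,0]
    - [0.8,-0.02,-0.3,0,0,0,0]

```text
time: 18.37
position: [0.4718, -0.3631, 0.4452]
tool_rot: [3.129, 0.273, -0.005]
ft_force: [-1.2, -0.6, -0.3]
grip_width: 0.799
grip_force: 0.0
```

Call:
jog_arm:
  commands:
    - [0.8,-0.2,-0.3,0,0,0,0]
    - [0.8,-0.2,-0.3,0,0,0,0]
    - [0.8,-0.2,-0.3,0,0,0,0]
    - [0.8,-0.2,-0.3,0,0,0,0]
    - [0.8,-0.2,-0.3,0,0,0,0]

```text
time: 18.78
position: [0.3689, -0.5112, 0.4465]
tool_rot: [3.128, 0.275, -0.006]
ft_force: [-0.4, -0.5, -0.6]
grip_width: 0.8
grip_force: 0.0
```

Call:
jog_arm:
  commands:
    - [0.8,0,0,0,0,0,0]
    - [0.8,0,0,0,0,0,0]
    - [0.8,0,0,0,0,0,0]
    - [0.8,0,0,0,0,0,0]
    - [0.8,0,0,0,0,0,0]

```text
time: 19.2
position: [0.376, -0.5038, 0.4481]
tool_rot: [3.127, 0.295, 0.001]
ft_force: [0.2, -0.9, -0.9]
grip_width: 0.806
grip_force: 0.0
```

Run:
```python
from h import *
t=grab('top','t9');t0=load('top0')
# orange handle centroid near the tray
hsv=cv2.cvtColor(t['frame'],cv2.COLOR_RGB2HSV); m=cv2.inRange(hsv,(5,130,60),(20,255,255))
n,l,st,c=cv2.connectedComponentsWithStats(m)
for i in range(1,n):
    if st[i,4]>25: print('orange',st[i,4],c[i].round(1),onz(t,c[i],.34)[:2].round(4))
# rack outline over tray: non-blue pixels inside tray polygon
g=cv2.cvtColor(t['frame'],cv2.COLOR_RGB2GRAY)
d=cv2.absdiff(t['frame'],t0['frame']).max(2)
poly=np.zeros(g.shape,np.uint8); q=proj(t,[[.574,-.174,.018],[.532,-.281,.018],[.415,-.235,.018],[.459,-.128,.018]]).astype(int)
cv2.fillConvexPoly(poly,q,255)
blue=cv2.inRange(hsv,(100,120,30),(125,255,255))
nb=(poly>0)&(blue==0); ys,xs=np.nonzero(nb)
print('nonblue',nb.sum(),(poly>0).sum(),'centroid at z.08',onz(t,(xs.mean(),ys.mean()),.08)[:2].round(4))
P=[.496,-.204]; print('tray px',proj(t,[[*P,.0],[*P,.1]]).round(1).tolist(), q.tolist())
x0,y0=q.min(0)-6; x1,y1=q.max(0)+6
for y in range(y0,y1): print(''.join('.' if blue[y,x] else ('o' if m[y,x] else ('g' if hsv[y,x,0] in range(40,95) and hsv[y,x,1]>40 else ('#' if g[y,x]<60 else '+'))) for x in range(x0,x1)))
```

```text
orange 30 [137.1  86.1] [0.825  0.2735]
orange 30 [161.6  86.2] [0.8246 0.1969]
orange 29 [201.9 148.4] [0.6283 0.067 ]
orange 72 [220.8 191.6] [0.4962 0.0074]
orange 73 [291.8 196.2] [ 0.4837 -0.2066]
nonblue 404 1115 centroid at z.08 [ 0.5117 -0.201 ]
tray px [[284.5, 201.7], [286.1, 199.3]] [[276, 180], [305, 191], [293, 223], [264, 211]]
+++++++++++++++++++++++++++++++++++++++++++++++++++++
+++++++++++++++++++++++++++++++++++++++++++++++++++++
+++++++++++++++++++++++++++++++++++++++++++++++++++++
+++++++++++++++++++++++++++++++++++++++++++++++++++++
+++++++++++++++++++++++++++++++++++++++++++++++++++++
+++++++++++++++++++++++++++++++++++++++++++++++++++++
+++++++++++++++++++++++++++++++++++++++++++++++++++++
+++++++++++++++++++++++++++++++++++++++++++++++++++++
+++++++++++++++++++++++++++++++++++++++++++++++++++++
+++++++++++++++++++++++++++++++++++++++++++++++++++++
+++++++++++++++++#+++++++...+++++++++++++++++++++++++
+++++++++++++++++##+++++++....+++++++++++++++++++++++
+++++++++++++++++..+++++++.....++++++++++++++++++++++
+++++++++++++++++..#+++++++...#++++++++++++++++++++++

[... 1513 characters left out ...]
++++++++++++++++......................++++++++++++++
++++++++++++++++++++..................+++++++++++++++
++++++++++++++++++++++................+++++++++++++++
+++++++++++++++++++++++++............++++++++++++++++
+++++++++++++++++++++++++++..........++++++++++++++++
++++++++++++++++++++++++++++++.......++++++++++++++++
++++++++++++++++++++++++++++++++....+++++++++++++++++
++++++++++++++++++++++++++++++++++..+++++++++++++++++
+++++++++++++++++++++++++++++++++++++++++++++++++++++
+++++++++++++++++++++++++++++++++++++++++++++++++++++
+++++++++++++++++++++++++++++++++++++++++++++++++++++
+++++++++++++++++++++++++++++++++++++++++++++++++++++
+++++++++++++++++++++++++++++++++++++++++++++++++++++
```

The handle measures (0.484,-0.207) and the rack's outline sits centred at about (286,201), against (286,199) expected for the tray's middle.

Call:
jog_arm:
  commands:
    - [0.8,0,0,0,0,0,0]
    - [0.8,0,0,0,0,0,0]
    - [0.8,0,0,0,0,0,0]
    - [0.8,0,0,0,0,0,0]
    - [0.8,0,0,0,0,0,0]

```text
time: 19.67
position: [0.3745, -0.5054, 0.4476]
tool_rot: [3.128, 0.29, -0.0]
ft_force: [0.4, 0.3, -0.9]
grip_width: 0.799
grip_force: 0.0
```

Call:
jog_arm:
  commands:
    - [0.8,0,0,0,0,0,0]
    - [0.8,0,0,0,0,0,0]
    - [0.8,0,0,0,0,0,0]
    - [0.8,0,0,0,0,0,0]
    - [0.8,0,0,0,0,0,0]

```text
time: 20.08
position: [0.3745, -0.5054, 0.4476]
tool_rot: [3.128, 0.29, -0.0]
ft_force: [0.9, 0.5, -0.3]
grip_width: 0.799
grip_force: 0.0
```

```bash
python3 -c "
from bench import ctrl
print(ctrl.close_job())"
```

```text
the job is handed in; nothing more can be done
None
```

I handed the job in at about 20 s with the rack hanging on the risen hook over the middle of the small blue tray and the gripper clear; no verdict came back, stillness, level and the bystanders got no separate final check, and I viewed 11 pictures, one over the limit of 10.

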